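Get the switch box out from behind the lamp housing and focus knobs

TASK

Move the lamp housing and the two focus knobs out of the way onto the black rubber mat, then fetch the bakelite switch box from behind them and lay it, right way up, in the middle of the white rimmed repair tray with its long side along the tray's long side. Then put the housing and both knobs back, each exactly where it stood in the dark grey teardown tray. Keep all four parts upright throughout and leave the objective lens, oil bottle and screwdriver alone.

Things in the scene. Friction and masses are not known exactly. Their poses are not given: they have to be found in the camera images.
- coarse_knob: larger chrome focus knob, loose, about 0.26 kg, standing with its shaft up: knurled disc 56 mm diameter and 26 mm high, hub 35 mm diameter up to 40 mm, then a plain shaft 16 mm diameter up to the top at 90 mm. Origin: centre of its underside; z up along the shaft. Grip it by the shaft. Starts in one of the three front places of the teardown tray.
- fine_knob: smaller chrome focus knob, loose, about 0.16 kg, standing with its shaft up: knurled disc 42 mm diameter and 26 mm high, hub 26 mm diameter up to 40 mm, then a plain shaft 10 mm diameter up to the top at 90 mm. Origin: centre of its underside; z up along the shaft. Grip it by the shaft. Starts in one of the three front places.
- lamp_housing: cracked beige plastic lamp housing, loose, about 0.22 kg: an upright block 44 mm (its x) by 52 mm (its y) by 95 mm high with vent slots in the top and a black lens collar 34 mm diameter standing 6 mm out of its -x face, centred 32 mm up. Origin: underside centre of the block; z up. Grip across its x (44 mm) near the top. Starts in one of the three front places.
- switch_box: dark brown bakelite switch box, loose, about 0.30 kg: block 55 mm (its x) by 120 mm (its y) by 40 mm high, a rocker standing 5 mm out of the middle of its top and an 18 mm cable gland 12 mm out of its +y end. Origin: underside centre of the block; z up. Grip only across its x. It lies behind (tray's +x) the three front parts, 7 to 18 mm from them: a finger fits only once they are gone.
- teardown_tray: fixed dark grey steel tray 180 mm (its x) by 240 mm (its y), floor 4 mm thick, walls 4 mm thick and 12 mm high overall. Origin: centre of its underside, on the bench; x points to its back. The three front places lie in a row along its y, about 62 mm apart and about 28 mm in front of (-x of) its centre; the switch box lies across behind them, about 35 mm behind (+x of) its centre.
- mat: fixed flat black rubber mat 250 mm (its x) by 140 mm (its y), 4 mm thick, to the left or the right of the teardown tray. Origin: centre of its underside, on the bench. The side area for the parts that are in the way: room for three in a row along its x.
- repair_tray: fixed white plastic tray 220 mm (its x, the long side) by 150 mm (its y), floor 4 mm thick, walls 4 mm thick and 18 mm high overall, on the other side of the teardown tray from the mat. Origin: centre of its underside, on the bench. Where the switch box goes; either end may point either way.
- objective: bystander: small steel and brass objective lens 24 mm diameter, 42 mm high, standing loose in the back left (+x, +y) corner of the teardown tray. Origin: centre of its underside.
- oil_bottle: bystander: small amber bottle 40 mm diameter, 85 mm high, loose on the bench beyond the teardown tray. Origin: centre of its underside.
- screwdriver: bystander: screwdriver 160 mm long lying loose across the bench just beyond the teardown tray. Origin: on its length, at bench height; x runs from handle to tip.
Not all that is in view belongs to the job. Leave any red or yellow look-alike of the switch_box alone.

How it is judged (in metres and radians):
On the way, in this order (a step that is already met when the one before it is completed fails the run):
1. the lamp housing and both knobs stand upright and released on the rubber mat while the switch box is still in its place (within 20 mm) (x of coarse_knob in the frame of mat between -0.125 and 0.125 m and y of coarse_knob in the frame of mat between -0.07 and 0.07 m and z of each of coarse_knob, fine_knob, lamp_housing in the frame of mat below 0.01 m and angle between each of coarse_knob, fine_knob, lamp_housing's own z axis and vertical below 0.12 rad and linear speed of each of coarse_knob, fine_knob, lamp_housing below 0.03 m/s and contact force between the fingers and coarse_knob below 0.3 N and x of fine_knob in the frame of mat between -0.125 and 0.125 m and y of fine_knob in the frame of mat between -0.07 and 0.07 m and contact force between the fingers and fine_knob below 0.3 N and x of lamp_housing in the frame of mat between -0.125 and 0.125 m and y of lamp_housing in the frame of mat between -0.07 and 0.07 m and contact force between the fingers and lamp_housing below 0.3 N and distance of switch_box from where it was at the start of the episode below 0.02 m), for 0.2 s.
2. the switch box lies released in the middle of the repair tray, lengthwise, while the other three still stand on the mat (x of switch_box in the frame of repair_tray between -0.02 and 0.02 m and y of switch_box in the frame of repair_tray between -0.015 and 0.015 m and z of switch_box in the frame of repair_tray below 0.01 m and angle between each of switch_box, coarse_knob, fine_knob, lamp_housing's own z axis and vertical below 0.12 rad and angle between the y axis of switch_box and the x axis of repair_tray, either way round below 0.2 rad and linear speed of each of switch_box, coarse_knob, fine_knob, lamp_housing below 0.03 m/s and contact force between the fingers and switch_box below 0.3 N and x of coarse_knob in the frame of mat between -0.125 and 0.125 m and y of coarse_knob in the frame of mat between -0.07 and 0.07 m and z of each of coarse_knob, fine_knob, lamp_housing in the frame of mat below 0.01 m and contact force between the fingers and coarse_knob below 0.3 N and x of fine_knob in the frame of mat between -0.125 and 0.125 m and y of fine_knob in the frame of mat between -0.07 and 0.07 m and contact force between the fingers and fine_knob below 0.3 N and x of lamp_housing in the frame of mat between -0.125 and 0.125 m and y of lamp_housing in the frame of mat between -0.07 and 0.07 m and contact force between the fingers and lamp_housing below 0.3 N), for 0.2 s.
At the end, for the whole second after the job is handed in: The switch box lies flat on the repair tray's floor, centred within 20 mm along and 15 mm across the tray, its long side within 0.2 rad of the tray's; the lamp housing and both knobs stand upright, each within 15 mm of where it stood at the start; all are released and at rest (x of switch_box in the frame of repair_tray between -0.02 and 0.02 m and y of switch_box in the frame of repair_tray between -0.015 and 0.015 m and z of switch_box in the frame of repair_tray below 0.01 m and angle between each of switch_box, coarse_knob, fine_knob, lamp_housing's own z axis and vertical below 0.12 rad and angle between the y axis of switch_box and the x axis of repair_tray, either way round below 0.2 rad and linear speed of each of switch_box, coarse_knob, fine_knob, lamp_housing below 0.03 m/s and contact force between the fingers and switch_box below 0.3 N and distance of each of coarse_knob, fine_knob, lamp_housing from where it was at the start of the episode below 0.015 m and contact force between the fingers and coarse_knob below 0.3 N and contact force between the fingers and fine_knob below 0.3 N and contact force between the fingers and lamp_housing below 0.3 N); the robot touches nothing.
It fails at once if the objective lens is moved more than 30 mm (distance of objective from where it was at the start of the episode above 0.03 m).
It fails at once if the oil bottle is moved more than 30 mm (distance of oil_bottle from where it was at the start of the episode above 0.03 m).
It fails at once if the screwdriver is moved more than 30 mm (distance of screwdriver from where it was at the start of the episode above 0.03 m).
It fails at once if one of the four parts is tipped over (more than 0.6 rad) (angle between any of coarse_knob, fine_knob, lamp_housing, switch_box's own z axis and vertical above 0.6 rad).
It also fails if it takes over 136 s, if anything falls off the work surface, if the arm or the gripper's body presses on something with over 40 N, if the wrist force passes 120 N, or if a joint passes its speed limit or range.

ROBOT

A 6-joint arm with a two-finger parallel gripper is mounted at the origin on the work surface. World frame = base frame: x ahead of the robot, y to its left, z up, the work surface at z = 0. Lengths are in mm, angles in degrees, forces in N, time in s.
With the tool pointing down it reaches from about 300 to 850 mm from the base axis. Payload 4.2 kg.
Tool frame: the origin (TCP) lies midway between the tips of the shut fingers; the grasp point (between the pads) lies 19 mm behind it (env.grip_point_offset is the distance from the TCP to the grasp point, in mm); z points along the fingers, x is the direction in which the jaws open and shut, and the axes are right-handed (so a half turn about z gives the same grasp; the last joint's range is limited). The gripper opens to 91 mm and grips with 3 to 60 N. Pads are 32 mm wide; open, the fingers measure 118 mm over their backs; the gripper's body (76 mm by 178 mm) begins 60 mm behind the grasp point.
Start: joints at [-66.291, 18.312, 89.639, -0, 72.044, -1.146], TCP at [241.69, -521.756, 213.976] pointing down, gripper open.
Joint ranges: [-177.97, 177.97], [-48.28, 115.42], [12.27, 149.76], [-77.06, 257.06], [2.81, 150.46], [-146.56, 146.56]. Speed limits (degrees/s): [147.25, 147.25, 180, 180, 180, 180].

INTERFACE

Orientations are given as [roll, pitch, yaw] about the fixed x, y, z axes, in that order (R = Rz(yaw) Ry(pitch) Rx(roll)).
In Python, from workcell import env gives the robot as it stands.
- The arm moves only by the shell command python3 -m pendant 'ROWS' [FORCE]. ROWS is JSON, a list of rows, each an object with "xyz": the shift along the tool's x, y, z in m, a list of three; "roll": the turn about the tool's z in degrees; "jaw": the closure, from 0 (fully open) to 1 (shut). A call has exactly 8 rows; each row is the pose to reach, as a shift and turn from the pose commanded when the call began, along the tool's axes at that moment; what a row does not reach only later rows make up. A row lasts 1/8 s, in which the tool goes at most 62.5 mm and 10.7 degrees, less where a joint would pass 70% of its speed; a pose out of reach is approached as far as the arm can. A call with a gripper value outside its range is refused whole. The fingers move at their own pace and stop on an object; FORCE is the grip in N (left out, the last holds). Time passes only in rows, so rows that repeat a pose let the fingers close, or fill a call up. It gives the time, the measured TCP pose, the force and the opening at its end, in the units of the state.
- env.state(): the state, without advancing time (a new reading comes with each control period).
- env.grab_frame(name): name is "side" or "top"; returns (picture, depth): 400x640x3 uint8, blue, green, red; 400x640 float32, mm along the optical axis (not along the pixel's ray), 0 where there is no reading.
- env.camera_params(name): a dict with "camera_matrix" (3x3 intrinsics, pixels), "D" ([k1, k2, p1, p2, k3] as OpenCV has them; the pictures are not rectified), "cam_to_world" (4x4, takes a point from camera to world coordinates). Camera axes: x right, y up, looking along -z (the intrinsics and any distortion apply to the point x, -y, -z); pixel columns grow to the right and rows downward; lengths in mm; the calibration is good to about 2 mm. A picture is of the moment at which its call begins. camera_params takes no time and is no camera call.
- env.job_done(): hands the job in, once; it reports no verdict.
The state is a dict: "time_s": time; "qpos": joint angles; "qvel": joint speeds; "effort": joint torques, N m; "ee_pos": TCP position; "ee_rot": TCP orientation; "force": force on the tool from outside, world axes, zero at the start; "torque": the same for the moment, N m; "gripper_width": finger opening in mm.
Only numpy, scipy, OpenCV 4.12 (cv2) and the standard library are available. Lean on these libraries where they do the work, as an engineer would, in place of code of your own. Each camera call takes 0.05 s, during which the arm holds its last target. There are 200 camera calls.

## Working session

There is one attempt and no reset: what is moved stays moved. The work goes in short steps, Python scripts to look and compute and a shell command to move; the robot and the scene stay as the last step left them, time stands still between calls to the robot, and variables do not carry over. Pictures are saved under pics/ and viewed, about 12 in all and at most 16, crops included, and the job is handed in when it is done.

```bash
mkdir -p pics
cat > h.py <<'E'
import numpy as np, cv2
from workcell import env
def grab(n,f=None):
    p,d=env.grab_frame(n)
    if f: cv2.imwrite('pics/'+f,p)
    return p,d
def cam(n):
    c=env.camera_params(n); return np.array(c["camera_matrix"],float),np.array(c["D"],float),np.array(c["cam_to_world"],float)
def ray(n,uv):
    K,D,T=cam(n); q=cv2.undistortPoints(np.array(uv,float).reshape(-1,1,2),K,D).reshape(-1,2)
    d=np.c_[q[:,0],-q[:,1],-np.ones(len(q))]; return T[:3,3],d@T[:3,:3].T
def onz(n,uv,z):
    o,d=ray(n,uv); return o+d*((z-o[2])/d[:,2])[:,None]
def cloud(n,depth):
    h,w=depth.shape; v,u=np.mgrid[:h,:w]; o,d=ray(n,np.c_[u.ravel(),v.ravel()])
    return (o+d*depth.reshape(-1,1)).reshape(h,w,3)
E
python3 - <<'E'
from h import *
for n in("top","side"):
    p,d=grab(n,n+'0.png'); np.save(n+'0.npy',d); K,D,T=cam(n); print(n,K[0,0],T.round(2).tolist(),(d>0).mean())
print(env.state())
E
```

```text
top 463.96661703549677 [[0.11, 0.97, -0.22, 375.69], [-0.99, 0.1, -0.02, -2.65], [-0.0, 0.22, 0.98, 971.38], [0.0, 0.0, 0.0, 1.0]] 0.99595703125
side 381.1989455309417 [[-0.67, 0.56, -0.49, 169.61], [-0.74, -0.5, 0.45, 367.49], [0.01, 0.66, 0.75, 640.07], [0.0, 0.0, 0.0, 1.0]] 0.9961328125
{'time_s': 0.1, 'qpos': array([-6.62921253e+01,  1.83491314e+01,  8.96988873e+01, -1.71904711e-03,
        7.20393213e+01, -1.14588438e+00]), 'qvel': array([ 0.05515823, -0.04320836, -0.1708497 ,  0.08018677,  0.02606856,
       -0.01504567]), 'effort': array([ 4.45194446e-04, -4.13333201e+01, -2.32509309e+01,  7.29254354e-02,
        4.22018662e-02, -4.23131405e-05]), 'ee_pos': array([ 241.49830598, -521.36521973,  213.19633146]), 'ee_rot': array([-1.79999888e+02,  8.73552603e-02, -6.51457095e+01]), 'force': array([-0.03048219, -0.25602253, -0.40902538]), 'torque': array([-0.04795008, -0.00974138,  0.00885368]), 'gripper_width': 91.4457883041575}
```

View pics/top0.png

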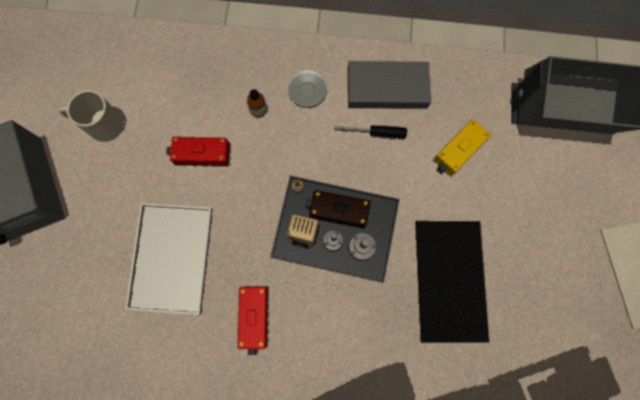

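View pics/side0.png

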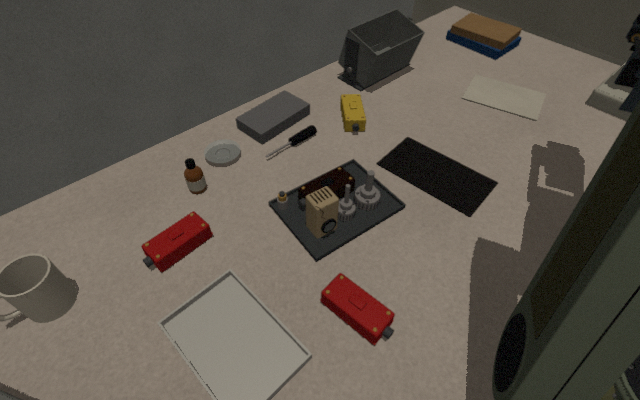

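The top view shows the housing at (303,229), fine knob (333,240), coarse knob (362,245), switch box (340,208), teardown tray around (336,228), mat (452,281), repair tray (170,258) and objective (297,186). The side view confirms the housing at (322,212), knobs at (347,203) and (369,190), and the red and yellow look-alikes are elsewhere.

Run:
```python
from h import *
d=np.load('top0.npy'); P=cloud('top',d); I=cv2.imread('pics/top0.png')
hsv=cv2.cvtColor(I,cv2.COLOR_BGR2HSV)
def rect(n,m,z,box):
    u0,v0,u1,v1=box; k=np.zeros(m.shape,np.uint8); k[v0:v1,u0:u1]=(m[v0:v1,u0:u1])*255
    k=cv2.morphologyEx(k,cv2.MORPH_OPEN,np.ones((3,3)))
    c=max(cv2.findContours(k,0,1)[0],key=cv2.contourArea).reshape(-1,2)
    w=onz(n,c,z)[:,:2].astype(np.float32); r=cv2.minAreaRect(w); print(np.round(r[0],1),np.round(r[1],1),round(r[2],2)); print(cv2.boxPoints(r).round().tolist())
V=hsv[...,2]
print('mat');rect('top',V<25,4,(400,200,510,360))
print('repair');rect('top',(V>135)&(hsv[...,1]<40),12,(110,190,225,330))
print('tear');rect('top',V<95,12,(255,165,410,290))
print('bench z',np.median(P[300:330,330:380,2]),'mat',np.median(P[250:320,430:470,2]),'rep',np.median(P[220:290,150:190,2]),'tear floor',np.median(P[250:265,290:320,2]))
# top view pieces by depth heights within the tray
def comp(lo,hi,name,P=P,box=(270,165,405,290)):
    u0,v0,u1,v1=box; z=P[...,2]; k=np.zeros(z.shape,np.uint8); k[v0:v1,u0:u1]=((z>lo)&(z<hi))[v0:v1,u0:u1]
    n,l,s,c=cv2.connectedComponentsWithStats(k)
    for i in range(1,n):
        if s[i,4]>6:
            q=P[l==i]; r=cv2.minAreaRect(q[:,:2].astype(np.float32)); print(name,lo,hi,s[i].tolist(),q.mean(0).round(1),'zmax',q[:,2].max().round(1),np.round(r[0],1),np.round(r[1],1),round(r[2],1))
for lo,hi in((22,60),(36,60),(60,120),(88,120)): comp(lo,hi,'top')
ds=np.load('side0.npy'); Q=cloud('side',ds)
for lo,hi in((22,60),(60,120),(88,120)): comp(lo,hi,'side',Q,(260,150,410,260))
for b in((440,80,490,180),): pass
```

```text
mat
[ 457.7 -281.1] [241.5 132.7] 6.01
[[331.0, -228.0], [345.0, -360.0], [585.0, -334.0], [571.0, -203.0]]
repair
[441.3 299.5] [216.6 140.7] 2.04
[[331.0, 366.0], [336.0, 225.0], [552.0, 233.0], [547.0, 374.0]]
tear
[540.1 -33.5] [238.3 179.6] 83.4
[[437.0, -142.0], [616.0, -162.0], [643.0, 75.0], [465.0, 95.0]]
bench z 0.22921249197503357 mat 3.9089736895758165 rep 4.64246772544476 tear floor 4.433198077519194
top 22 60 [292, 180, 11, 12, 104] [615.1  55.1  37. ] zmax 48.9 [616.6  55.6] [21.1 21.5] 9.6
top 22 60 [305, 190, 66, 38, 1659] [574.7 -34.4  43.2] zmax 54.9 [577.1 -30.6] [131.9  55.5] 84.8
top 22 60 [322, 230, 21, 22, 306] [508.4 -28.4  34. ] zmax 59.5 [510.2 -28.4] [43.5 40.9] 6.5
top 22 60 [348, 233, 28, 28, 517] [502.7 -88.8  34.1] zmax 57.4 [504.3 -89.8] [55.8 55.2] 3.5
top 22 60 [288, 238, 26, 10, 105] [494.   35.   46.1] zmax 59.0 [494.8  34.8] [50.1 11.5] 88.5
top 36 60 [293, 180, 9, 9, 64] [616.6  55.5  42.7] zmax 48.9 [617.1  55.9] [17.2 16.3] 45.6
top 36 60 [309, 190, 62, 37, 1538] [575.7 -36.4  44.3] zmax 54.9 [576.6 -36.7] [119.8  55.5] 84.8
top 36 60 [327, 23
[... 1084 characters left out ...]
[616.1  55.3] [21.9 19.5] 53.9
side 22 60 [306, 198, 50, 36, 655] [503.4  16.   40.4] zmax 59.9 [509.2   5.1] [109.8  46.6] 83.0
side 60 120 [365, 170, 10, 17, 121] [502.7 -88.   81.5] zmax 95.9 [504.1 -90.3] [14.6 14.9] 70.2
side 60 120 [344, 184, 6, 15, 69] [508.9 -28.2  80.2] zmax 95.8 [509.4 -29.1] [8.9 9.2] 56.5
side 60 120 [305, 186, 34, 36, 862] [512.1  38.1  89.9] zmax 102.7 [517.7  32.5] [52.8 45.1] 82.6
side 88 120 [367, 170, 8, 8, 47] [503.8 -89.6  93.4] zmax 95.9 [504.3 -90.3] [14.6 14.6] 70.7
side 88 120 [345, 184, 5, 6, 26] [509.4 -28.7  92.7] zmax 95.8 [509.9 -29. ] [8.  8.7] 46.5
side 88 120 [305, 186, 34, 27, 564] [515.2  35.3  98.1] zmax 102.7 [517.7  32.2] [52.4 45. ] 82.6
```

Both views agree to about 1 mm: coarse (504,-90), fine (510,-29), housing (518,33) yaw -8°, box (577,-36.5) yaw -5°, shaft tops at about 94 mm. I'll go above the coarse knob first.

```bash
cat > go.py <<'E'
# go.py x y z a : shift in tool axes (m) and roll from the measured pose to a world target (mm, heading deg)
import sys,numpy as np
from workcell import env
s=env.state(); p=np.array(s['ee_pos']); a=s['ee_rot'][2]; t=np.array([float(v) for v in sys.argv[1:4]]); b=float(sys.argv[4])
d=t-p; c,n=np.cos(np.radians(a)),np.sin(np.radians(a))
print('t',round(s['time_s'],2),'pose',p.round(1),'a',round(a,2),'rp',np.round(s['ee_rot'][:2],2),'w',round(s['gripper_width'],1),'F',np.round(s['force'],1))
print('shift',np.round([d[0]*c+d[1]*n, d[0]*n-d[1]*c, -d[2]],1),'roll',round((a-b+180)%360-180,2),'j6',round(s['qpos'][5],1))
E
python3 -m pendant '[{"xyz":[-0.03,-0.045,0.004],"roll":-7,"jaw":0.6},{"xyz":[-0.065,-0.095,0.008],"roll":-14,"jaw":0.6},{"xyz":[-0.1,-0.15,0.012],"roll":-21,"jaw":0.6},{"xyz":[-0.135,-0.2,0.016],"roll":-28,"jaw":0.6},{"xyz":[-0.17,-0.255,0.02],"roll":-35,"jaw":0.6},{"xyz":[-0.205,-0.31,0.025],"roll":-42,"jaw":0.6},{"xyz":[-0.245,-0.365,0.03],"roll":-50,"jaw":0.6},{"xyz":[-0.281,-0.42,0.034],"roll":-57.1,"jaw":0.6}]' 25
python3 go.py 504.4 -90 130 -8
```

```text
time_s: 1.1
ee_pos: [496.7, -102.1, 180.6]
ee_rot: [180.0, 0.0, -7.8]
force: [0.5, -0.0, 0.3]
gripper_width: 36.4
t 1.1 pose [ 496.7 -102.1  180.6] a -7.8 rp [1.7998e+02 2.0000e-02] w 36.4 F [ 0.5 -0.   0.3]
shift [  6.  -13.   50.6] roll 0.2 j6 -5.1
```

```bash
python3 -m pendant '[{"xyz":[0,0,0.01],"roll":0,"jaw":0.6},{"xyz":[0,0,0.025],"roll":0,"jaw":0.6},{"xyz":[0,0,0.04],"roll":0,"jaw":0.6},{"xyz":[0,0,0.055],"roll":0,"jaw":0.6},{"xyz":[0,0,0.06],"roll":0,"jaw":0.6},{"xyz":[0,0,0.06],"roll":0,"jaw":0.6},{"xyz":[0,0,0.06],"roll":0,"jaw":0.6},{"xyz":[0,0,0.06],"roll":0,"jaw":0.6}]'
python3 go.py 504.4 -90 54 -8
```

```text
time_s: 2.1
ee_pos: [496.6, -104.1, 121.5]
ee_rot: [180.0, -0.1, -8.0]
force: [-0.3, 0.7, -0.9]
gripper_width: 36.6
t 2.1 pose [ 496.6 -104.1  121.5] a -8.05 rp [ 1.7999e+02 -7.0000e-02] w 36.6 F [-0.3  0.7 -0.9]
shift [  5.7 -15.1  67.5] roll -0.05 j6 -5.1
```

```bash
python3 -m pendant '[{"xyz":[0.003,-0.008,0],"roll":0,"jaw":0.6},{"xyz":[0.0057,-0.015,0],"roll":0,"jaw":0.6},{"xyz":[0.0057,-0.015,0.015],"roll":0,"jaw":0.6},{"xyz":[0.0057,-0.015,0.035],"roll":0,"jaw":0.6},{"xyz":[0.0057,-0.015,0.055],"roll":0,"jaw":0.6},{"xyz":[0.0057,-0.015,0.067],"roll":0,"jaw":0.6},{"xyz":[0.0057,-0.015,0.067],"roll":0,"jaw":0.6},{"xyz":[0.0057,-0.015,0.067],"roll":0,"jaw":0.6}]'
python3 go.py 504.4 -90 54 -8
python3 -m pendant '[{"xyz":[0,0,0],"roll":0,"jaw":0.7},{"xyz":[0,0,0],"roll":0,"jaw":0.8},{"xyz":[0,0,0],"roll":0,"jaw":0.9},{"xyz":[0,0,0],"roll":0,"jaw":1},{"xyz":[0,0,0],"roll":0,"jaw":1},{"xyz":[0,0,0],"roll":0,"jaw":1},{"xyz":[0,0,0],"roll":0,"jaw":1},{"xyz":[0,0,0],"roll":0,"jaw":1}]' 25
python3 -c "
from h import *
grab('side','g1.png'); I=cv2.imread('pics/g1.png')[120:270,250:450]; cv2.imwrite('pics/g1c.png',cv2.resize(I,None,fx=3,fy=3))"
python3 go.py 504.4 -90 54 -8
```

```text
time_s: 3.1
ee_pos: [504.4, -90.1, 54.3]
ee_rot: [180.0, -0.1, -8.0]
force: [0.2, -0.5, 0.5]
gripper_width: 36.2
t 3.1 pose [504.4 -90.1  54.3] a -8.05 rp [ 1.7999e+02 -5.0000e-02] w 36.2 F [ 0.2 -0.5  0.5]
shift [-0.  -0.1  0.3] roll -0.05 j6 -3.4
time_s: 4.1
ee_pos: [504.6, -90.1, 54.3]
ee_rot: [180.0, -0.1, -8.0]
force: [3.0, -0.5, 4.5]
gripper_width: 15.2
t 4.15 pose [504.6 -90.1  54.3] a -8.04 rp [ 1.7999e+02 -9.0000e-02] w 15.7 F [2.  0.3 4.7]
shift [-0.2 -0.1  0.3] roll -0.04 j6 -3.4
```

View pics/g1c.png

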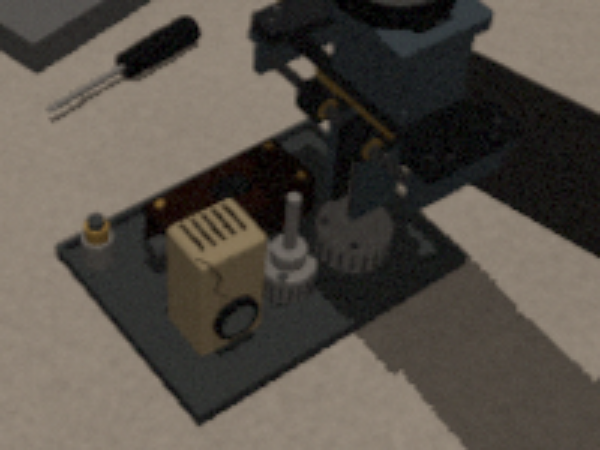

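The crop shows the fingers around the coarse knob's shaft (about (360,180)) with the neighbours clear. The width of 15.7 mm matches the shaft. I'll lift it and carry it to the mat.

```bash
python3 -m pendant '[{"xyz":[0,0,-0.004],"roll":0,"jaw":1},{"xyz":[0,0,-0.015],"roll":0,"jaw":1},{"xyz":[0,0,-0.035],"roll":0,"jaw":1},{"xyz":[0,0,-0.055],"roll":0,"jaw":1},{"xyz":[0.005,0.015,-0.075],"roll":0,"jaw":1},{"xyz":[0.015,0.04,-0.085],"roll":0,"jaw":1},{"xyz":[0.03,0.075,-0.085],"roll":0,"jaw":1},{"xyz":[0.042,0.11,-0.085],"roll":0,"jaw":1}]' >/dev/null
python3 -m pendant '[{"xyz":[0.013,0.035,0],"roll":0,"jaw":1},{"xyz":[0.02,0.055,0.005],"roll":0,"jaw":1},{"xyz":[0.0235,0.0645,0.02],"roll":0,"jaw":1},{"xyz":[0.0235,0.0645,0.04],"roll":0,"jaw":1},{"xyz":[0.0235,0.0645,0.06],"roll":0,"jaw":1},{"xyz":[0.0235,0.0645,0.07],"roll":0,"jaw":1},{"xyz":[0.0235,0.0645,0.075],"roll":0,"jaw":1},{"xyz":[0.0235,0.0645,0.075],"roll":0,"jaw":1}]'
python3 go.py 545 -272 54.3 -8
```

```text
time_s: 6.15
ee_pos: [544.4, -271.6, 63.9]
ee_rot: [-180.0, 0.0, -8.0]
force: [-0.2, -0.2, -2.7]
gripper_width: 15.7
t 6.15 pose [ 544.4 -271.6   63.9] a -8.03 rp [-1.8e+02  1.0e-02] w 15.7 F [-0.2 -0.2 -2.7]
shift [0.6 0.3 9.6] roll -0.03 j6 -19.6
```

```bash
python3 -m pendant '[{"xyz":[0,0,0.005],"roll":0,"jaw":1},{"xyz":[0,0,0.008],"roll":0,"jaw":1},{"xyz":[0,0,0.0095],"roll":0,"jaw":1},{"xyz":[0,0,0.0095],"roll":0,"jaw":1},{"xyz":[0,0,0.0095],"roll":0,"jaw":0.8},{"xyz":[0,0,0.0095],"roll":0,"jaw":0.7},{"xyz":[0,0,0.0095],"roll":0,"jaw":0.6},{"xyz":[0,0,0.0095],"roll":0,"jaw":0.6}]' 
python3 -m pendant '[{"xyz":[0,0,-0.01],"roll":0,"jaw":0.6},{"xyz":[0,0,-0.03],"roll":0,"jaw":0.6},{"xyz":[0,0,-0.05],"roll":0,"jaw":0.6},{"xyz":[0,-0.01,-0.07],"roll":0,"jaw":0.6},{"xyz":[-0.01,-0.04,-0.07],"roll":0,"jaw":0.6},{"xyz":[-0.02,-0.08,-0.07],"roll":0,"jaw":0.6},{"xyz":[-0.035,-0.12,-0.07],"roll":0,"jaw":0.6},{"xyz":[-0.05,-0.16,-0.07],"roll":0,"jaw":0.6}]'
python3 go.py 510 -29 54.3 -8
```

```text
time_s: 7.15
ee_pos: [544.5, -272.0, 54.7]
ee_rot: [180.0, -0.0, -8.0]
force: [-0.6, 0.1, 0.8]
gripper_width: 36.4
time_s: 8.15
ee_pos: [517.2, -105.3, 125.3]
ee_rot: [180.0, -0.1, -8.1]
force: [0.6, 0.3, 0.0]
gripper_width: 36.4
t 8.15 pose [ 517.2 -105.3  125.3] a -8.06 rp [ 1.8e+02 -8.0e-02] w 36.4 F [0.6 0.3 0. ]
shift [-17.9 -74.6  71. ] roll -0.06 j6 -4.7
```

```bash
python3 -m pendant '[{"xyz":[-0.006,-0.025,0],"roll":0,"jaw":0.6},{"xyz":[-0.013,-0.055,0],"roll":0,"jaw":0.6},{"xyz":[-0.018,-0.0745,0],"roll":0,"jaw":0.6},{"xyz":[-0.018,-0.0745,0.015],"roll":0,"jaw":0.6},{"xyz":[-0.018,-0.0745,0.035],"roll":0,"jaw":0.6},{"xyz":[-0.018,-0.0745,0.055],"roll":0,"jaw":0.6},{"xyz":[-0.018,-0.0745,0.068],"roll":0,"jaw":0.6},{"xyz":[-0.018,-0.0745,0.0705],"roll":0,"jaw":0.6}]'
python3 -m pendant '[{"xyz":[0,0,0],"roll":0,"jaw":0.6},{"xyz":[0,0,0],"roll":0,"jaw":0.75},{"xyz":[0,0,0],"roll":0,"jaw":0.85},{"xyz":[0,0,0],"roll":0,"jaw":1},{"xyz":[0,0,0],"roll":0,"jaw":1},{"xyz":[0,0,0],"roll":0,"jaw":1},{"xyz":[0,0,0],"roll":0,"jaw":1},{"xyz":[0,0,0],"roll":0,"jaw":1}]' 25
python3 go.py 460 -281 54.3 -8
```

```text
time_s: 9.15
ee_pos: [509.4, -30.7, 53.0]
ee_rot: [180.0, 0.1, -8.1]
force: [-0.4, 0.2, -0.1]
gripper_width: 36.3
time_s: 10.15
ee_pos: [509.9, -30.2, 54.0]
ee_rot: [180.0, 0.0, -8.0]
force: [-0.9, 0.5, 0.6]
gripper_width: 9.2
t 10.15 pose [509.9 -30.2  54. ] a -8.05 rp [180.   0.] w 9.2 F [-0.9  0.5  0.6]
shift [-14.3 255.3  -0.3] roll -0.05 j6 3.4
```

```bash
python3 -m pendant '[{"xyz":[0,0,-0.005],"roll":0,"jaw":1},{"xyz":[0,0,-0.02],"roll":0,"jaw":1},{"xyz":[0,0,-0.045],"roll":0,"jaw":1},{"xyz":[0,0.005,-0.07],"roll":0,"jaw":1},{"xyz":[-0.002,0.03,-0.085],"roll":0,"jaw":1},{"xyz":[-0.004,0.065,-0.085],"roll":0,"jaw":1},{"xyz":[-0.006,0.105,-0.085],"roll":0,"jaw":1},{"xyz":[-0.008,0.145,-0.085],"roll":0,"jaw":1}]' >/dev/null
python3 -m pendant '[{"xyz":[-0.003,0.04,0],"roll":0,"jaw":1},{"xyz":[-0.005,0.08,0],"roll":0,"jaw":1},{"xyz":[-0.006,0.105,0.01],"roll":0,"jaw":1},{"xyz":[-0.006,0.11,0.03],"roll":0,"jaw":1},{"xyz":[-0.006,0.11,0.05],"roll":0,"jaw":1},{"xyz":[-0.006,0.11,0.07],"roll":0,"jaw":1},{"xyz":[-0.006,0.11,0.075],"roll":0,"jaw":1},{"xyz":[-0.006,0.11,0.075],"roll":0,"jaw":1}]'
python3 go.py 460 -281 54.3 -8
```

```text
time_s: 12.15
ee_pos: [460.6, -280.9, 64.6]
ee_rot: [180.0, -0.0, -8.0]
force: [-0.4, -0.3, -0.7]
gripper_width: 9.4
t 12.15 pose [ 460.6 -280.9   64.6] a -8.04 rp [ 1.7998e+02 -4.0000e-02] w 9.4 F [-0.4 -0.3 -0.7]
shift [-0.6  0.2 10.3] roll -0.04 j6 -24.6
```

```bash
python3 -m pendant '[{"xyz":[0,0,0.005],"roll":0,"jaw":1},{"xyz":[0,0,0.008],"roll":0,"jaw":1},{"xyz":[0,0,0.0105],"roll":0,"jaw":1},{"xyz":[0,0,0.0105],"roll":0,"jaw":1},{"xyz":[0,0,0.0105],"roll":0,"jaw":0.8},{"xyz":[0,0,0.0105],"roll":0,"jaw":0.7},{"xyz":[0,0,0.0105],"roll":0,"jaw":0.6},{"xyz":[0,0,0.0105],"roll":0,"jaw":0.6}]' 
python3 -m pendant '[{"xyz":[0,0,-0.01],"roll":0,"jaw":0.6},{"xyz":[0,0,-0.035],"roll":0,"jaw":0.6},{"xyz":[0,0,-0.065],"roll":0,"jaw":0.6},{"xyz":[0,-0.01,-0.085],"roll":0,"jaw":0.3},{"xyz":[0,-0.05,-0.085],"roll":0,"jaw":0.2},{"xyz":[0.003,-0.1,-0.085],"roll":0,"jaw":0.2},{"xyz":[0.006,-0.15,-0.085],"roll":0,"jaw":0.2},{"xyz":[0.008,-0.2,-0.085],"roll":0,"jaw":0.2}]'
python3 go.py 518 33 62 -8
```

```text
time_s: 13.15
ee_pos: [460.3, -280.7, 53.4]
ee_rot: [180.0, 0.0, -8.0]
force: [-0.3, 0.4, 0.2]
gripper_width: 36.7
time_s: 14.15
ee_pos: [496.7, -82.4, 139.3]
ee_rot: [180.0, -0.1, -8.1]
force: [0.4, 0.3, -0.8]
gripper_width: 73.0
t 14.15 pose [496.7 -82.4 139.3] a -8.07 rp [ 1.7999e+02 -9.0000e-02] w 73.0 F [ 0.4  0.3 -0.8]
shift [   4.9 -117.3   77.3] roll -0.07 j6 -2.7
```

```bash
python3 -m pendant '[{"xyz":[0.002,-0.03,0],"roll":0,"jaw":0.2},{"xyz":[0.003,-0.07,0],"roll":0,"jaw":0.2},{"xyz":[0.004,-0.105,0],"roll":0,"jaw":0.2},{"xyz":[0.005,-0.117,0],"roll":0,"jaw":0.2},{"xyz":[0.005,-0.117,0.02],"roll":0,"jaw":0.2},{"xyz":[0.005,-0.117,0.045],"roll":0,"jaw":0.2},{"xyz":[0.005,-0.117,0.07],"roll":0,"jaw":0.2},{"xyz":[0.005,-0.117,0.077],"roll":0,"jaw":0.2}]'
python3 -m pendant '[{"xyz":[0,0,0],"roll":0,"jaw":0.2},{"xyz":[0,0,0],"roll":0,"jaw":0.3},{"xyz":[0,0,0],"roll":0,"jaw":0.4},{"xyz":[0,0,0],"roll":0,"jaw":0.5},{"xyz":[0,0,0],"roll":0,"jaw":0.8},{"xyz":[0,0,0],"roll":0,"jaw":0.8},{"xyz":[0,0,0],"roll":0,"jaw":0.8},{"xyz":[0,0,0],"roll":0,"jaw":0.8}]' 25
python3 go.py 375 -289 62 -8
```

```text
time_s: 15.15
ee_pos: [516.7, 30.6, 60.5]
ee_rot: [180.0, 0.1, -8.1]
force: [0.1, -0.0, 1.0]
gripper_width: 72.8
time_s: 16.15
ee_pos: [518.3, 31.3, 61.9]
ee_rot: [-180.0, -0.1, -8.0]
force: [2.3, -0.5, 6.2]
gripper_width: 43.9
t 16.15 pose [518.3  31.3  61.9] a -8.04 rp [-1.7999e+02 -9.0000e-02] w 43.9 F [ 2.3 -0.5  6.2]
shift [-9.710e+01  3.372e+02 -1.000e-01] roll -0.04 j6 10.2
```

```bash
python3 -m pendant '[{"xyz":[0,0,-0.005],"roll":0,"jaw":0.8},{"xyz":[0,0,-0.02],"roll":0,"jaw":0.8},{"xyz":[0,0,-0.045],"roll":0,"jaw":0.8},{"xyz":[0,0,-0.075],"roll":0,"jaw":0.8},{"xyz":[-0.005,0.015,-0.1],"roll":0,"jaw":0.8},{"xyz":[-0.015,0.045,-0.11],"roll":0,"jaw":0.8},{"xyz":[-0.027,0.085,-0.11],"roll":0,"jaw":0.8},{"xyz":[-0.039,0.13,-0.11],"roll":0,"jaw":0.8}]' >/dev/null
python3 -m pendant '[{"xyz":[-0.012,0.04,0],"roll":0,"jaw":0.8},{"xyz":[-0.025,0.085,0],"roll":0,"jaw":0.8},{"xyz":[-0.038,0.13,0],"roll":0,"jaw":0.8},{"xyz":[-0.05,0.17,0],"roll":0,"jaw":0.8},{"xyz":[-0.056,0.195,0.01],"roll":0,"jaw":0.8},{"xyz":[-0.058,0.206,0.03],"roll":0,"jaw":0.8},{"xyz":[-0.058,0.207,0.055],"roll":0,"jaw":0.8},{"xyz":[-0.058,0.207,0.08],"roll":0,"jaw":0.8}]'
python3 go.py 375 -289 62 -8
```

```text
time_s: 18.15
ee_pos: [374.0, -288.9, 91.3]
ee_rot: [-180.0, -0.0, -8.1]
force: [0.4, 1.3, -1.5]
gripper_width: 44.1
t 18.15 pose [ 374.  -288.9   91.3] a -8.09 rp [-180.   -0.] w 44.1 F [ 0.4  1.3 -1.5]
shift [ 1.  -0.  29.3] roll -0.09 j6 -31.0
```

```bash
python3 -m pendant '[{"xyz":[0,0,0.015],"roll":0,"jaw":0.8},{"xyz":[0,0,0.024],"roll":0,"jaw":0.8},{"xyz":[0,0,0.0285],"roll":0,"jaw":0.8},{"xyz":[0,0,0.0285],"roll":0,"jaw":0.8},{"xyz":[0,0,0.0285],"roll":0,"jaw":0.45},{"xyz":[0,0,0.0285],"roll":0,"jaw":0.35},{"xyz":[0,0,0.0285],"roll":0,"jaw":0.25},{"xyz":[0,0,0.0285],"roll":0,"jaw":0.25}]' 
python3 go.py 375 -289 62 -8
python3 -m pendant '[{"xyz":[0,0,-0.01],"roll":0,"jaw":0.25},{"xyz":[0,0,-0.03],"roll":0,"jaw":0.25},{"xyz":[0,0,-0.055],"roll":0,"jaw":0.25},{"xyz":[0,0,-0.08],"roll":0,"jaw":0.25},{"xyz":[0,-0.01,-0.1],"roll":0,"jaw":0.25},{"xyz":[0.01,-0.03,-0.11],"roll":0,"jaw":0.25},{"xyz":[0.03,-0.07,-0.11],"roll":-1,"jaw":0.25},{"xyz":[0.05,-0.11,-0.11],"roll":-3,"jaw":0.25}]'
python3 - <<'E'
from h import *
I,d=grab('top','t1.png'); P=cloud('top',d); z=P[...,2]
def comp(lo,hi,box):
    u0,v0,u1,v1=box; k=np.zeros(z.shape,np.uint8); k[v0:v1,u0:u1]=((z>lo)&(z<hi))[v0:v1,u0:u1]
    n,l,s,c=cv2.connectedComponentsWithStats(k)
    for i in range(1,n):
        if s[i,4]>6:
            q=P[l==i]; r=cv2.minAreaRect(q[:,:2].astype(np.float32)); print(lo,s[i].tolist(),np.round(r[0],1),np.round(r[1],1),round(r[2],1),q[:,2].max().round(1))
comp(86,105,(400,190,520,370)); comp(36,60,(270,165,405,290))
comp(10,30,(110,190,225,330))
E
```

```text
time_s: 19.15
ee_pos: [374.4, -288.9, 63.2]
ee_rot: [180.0, -0.0, -8.0]
force: [0.2, 0.3, -0.5]
gripper_width: 68.5
t 19.15 pose [ 374.4 -288.9   63.2] a -8.04 rp [ 1.7998e+02 -2.0000e-02] w 68.5 F [ 0.2  0.3 -0.5]
shift [0.6 0.1 1.2] roll -0.04 j6 -31.0
time_s: 20.15
ee_pos: [440.0, -186.2, 174.0]
ee_rot: [180.0, -0.1, -5.0]
force: [0.3, -0.4, -0.5]
gripper_width: 68.5
86 [459, 313, 23, 25, 430] [ 370.9 -292.7] [41.9 41.8] 2.1 103.4
36 [293, 180, 9, 9, 61] [617.9  56.4] [16.7 16.8] 46.9 48.7
36 [309, 190, 62, 37, 1550] [576.9 -36.2] [120.6  55.7] 84.7 53.6
10 [125, 203, 86, 112, 1006] [442.  302.1] [219.9 153.2] 2.3 24.0
```

View pics/t1.png

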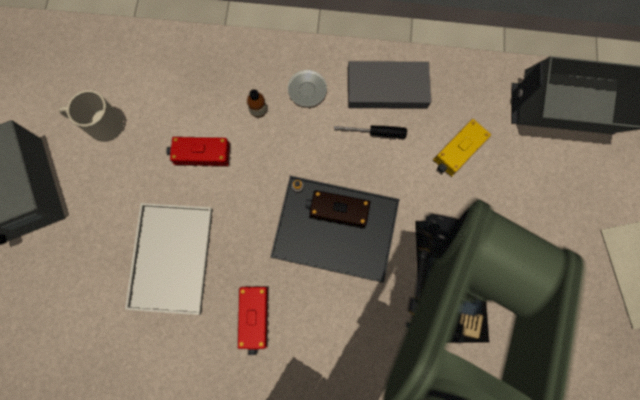

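The top view shows the teardown tray cleared apart from the box at (340,208) and the objective at (297,186). The housing stands on the mat at (471,326), though the arm hides the knobs. Box and repair tray positions are confirmed, so I'll go to the box.

```bash
python3 -m pendant '[{"xyz":[0.02,-0.025,0],"roll":0,"jaw":0.3},{"xyz":[0.045,-0.06,0],"roll":0,"jaw":0.3},{"xyz":[0.07,-0.095,0],"roll":0,"jaw":0.3},{"xyz":[0.1,-0.13,0.01],"roll":0.2,"jaw":0.3},{"xyz":[0.118,-0.155,0.03],"roll":0.2,"jaw":0.3},{"xyz":[0.1235,-0.161,0.06],"roll":0.2,"jaw":0.3},{"xyz":[0.1235,-0.161,0.09],"roll":0.2,"jaw":0.3},{"xyz":[0.1235,-0.161,0.1],"roll":0.2,"jaw":0.3}]' 
python3 -m pendant '[{"xyz":[0,0,0],"roll":0,"jaw":0.3},{"xyz":[0,0,0],"roll":0,"jaw":0.3},{"xyz":[0,0,0],"roll":0,"jaw":0.3},{"xyz":[0,0,0],"roll":0,"jaw":0.3},{"xyz":[0,0,0],"roll":0,"jaw":0.3},{"xyz":[0,0,0],"roll":0,"jaw":0.3},{"xyz":[0,0,0],"roll":0,"jaw":0.3},{"xyz":[0,0,0],"roll":0,"jaw":0.3}]' >/dev/null
python3 go.py 576.9 -36.5 14 -5.2
python3 - <<'E'
from h import *
I,d=grab('top','t2.png'); cv2.imwrite('pics/t2c.png',cv2.resize(I[160:370,260:520],None,fx=3,fy=2.8))
P=cloud('top',d); z=P[...,2]; k=((z>86)&(z<105)).astype(np.uint8); k[:,:400]=0; k[:,520:]=0; k[:190]=0;k[370:]=0
n,l,s,c=cv2.connectedComponentsWithStats(k)
for i in range(1,n):
    q=P[l==i]; r=cv2.minAreaRect(q[:,:2].astype(np.float32)); print(s[i].tolist(),np.round(r[0],1),np.round(r[1],1),round(r[2],1),q[:,2].max().round(1))
E
```

```text
time_s: 21.2
ee_pos: [575.4, -37.3, 71.7]
ee_rot: [180.0, 0.2, -5.2]
force: [0.3, 0.5, 0.7]
gripper_width: 63.5
t 22.2 pose [576.4 -37.3  72.9] a -5.24 rp [180.   0.] w 64.1 F [-0.3  0.2 -0.1]
shift [ 0.4 -0.9 58.9] roll -0.04 j6 0.4
[457, 228, 9, 9, 60] [ 542.8 -272. ] [14.3 15.1] 68.8 98.2
[461, 274, 6, 6, 28] [ 458.9 -280.1] [8.8 9.4] 35.8 96.4
[450, 308, 32, 30, 715] [ 374.3 -286.6] [52.1 45.8] 82.0 103.7
```

View pics/t2c.png

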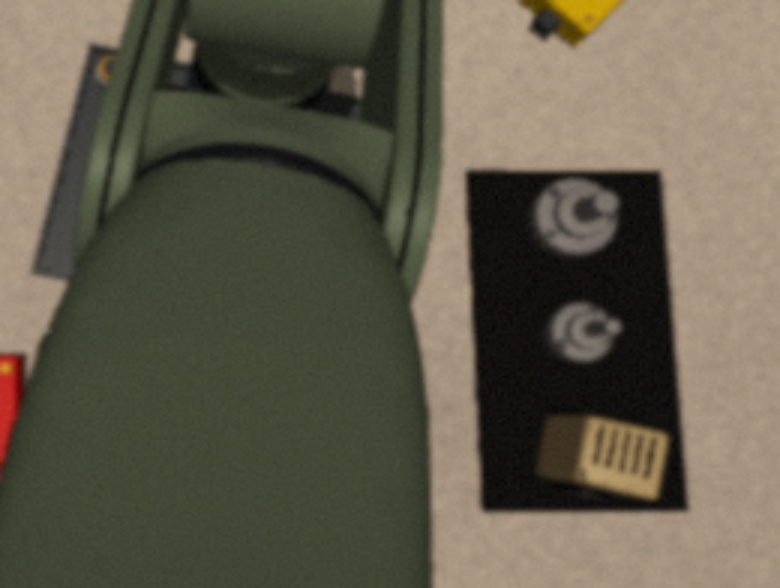

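The crop shows all three standing upright on the mat: coarse knob top, fine knob middle, housing at the bottom near (625,455). Step 1 is done, so I'll descend on the box and grip.

```bash
python3 -m pendant '[{"xyz":[0.0005,-0.001,0.015],"roll":0,"jaw":0.3},{"xyz":[0.0005,-0.001,0.03],"roll":0,"jaw":0.3},{"xyz":[0.0005,-0.001,0.045],"roll":0,"jaw":0.3},{"xyz":[0.0005,-0.001,0.055],"roll":0,"jaw":0.3},{"xyz":[0.0005,-0.001,0.059],"roll":0,"jaw":0.3},{"xyz":[0.0005,-0.001,0.059],"roll":0,"jaw":0.3},{"xyz":[0.0005,-0.001,0.059],"roll":0,"jaw":0.3},{"xyz":[0.0005,-0.001,0.059],"roll":0,"jaw":0.3}]' 
python3 -m pendant '[{"xyz":[0,0,0],"roll":0,"jaw":0.33},{"xyz":[0,0,0],"roll":0,"jaw":0.37},{"xyz":[0,0,0],"roll":0,"jaw":0.42},{"xyz":[0,0,0],"roll":0,"jaw":0.6},{"xyz":[0,0,0],"roll":0,"jaw":0.7},{"xyz":[0,0,0],"roll":0,"jaw":0.7},{"xyz":[0,0,0],"roll":0,"jaw":0.7},{"xyz":[0,0,0],"roll":0,"jaw":0.7}]' 35
python3 go.py 441.7 301 15 -87.8
```

```text
time_s: 23.25
ee_pos: [577.4, -36.5, 14.5]
ee_rot: [180.0, -0.1, -5.2]
force: [-0.6, -0.2, -0.4]
gripper_width: 63.8
time_s: 24.25
ee_pos: [577.4, -36.4, 14.2]
ee_rot: [180.0, -0.0, -5.2]
force: [1.5, 0.3, 2.2]
gripper_width: 54.6
t 24.25 pose [577.4 -36.4  14.2] a -5.25 rp [ 1.8e+02 -5.0e-02] w 54.6 F [1.5 0.3 2.2]
shift [-166.  -323.6   -0.8] roll 82.55 j6 0.5
```

```bash
python3 -m pendant '[{"xyz":[0,0,-0.004],"roll":0,"jaw":0.7},{"xyz":[0,0,-0.015],"roll":0,"jaw":0.7},{"xyz":[0,0,-0.035],"roll":0,"jaw":0.7},{"xyz":[0,0,-0.06],"roll":0,"jaw":0.7},{"xyz":[-0.01,-0.02,-0.085],"roll":-5,"jaw":0.7},{"xyz":[-0.025,-0.05,-0.1],"roll":-13,"jaw":0.7},{"xyz":[-0.043,-0.085,-0.1],"roll":-22,"jaw":0.7},{"xyz":[-0.062,-0.12,-0.1],"roll":-31,"jaw":0.7}]' 
python3 go.py 441.7 301 115 92.2
```

```text
time_s: 25.25
ee_pos: [525.3, 89.7, 114.5]
ee_rot: [-180.0, 0.0, 26.0]
force: [0.5, 0.0, -2.1]
gripper_width: 54.8
t 25.25 pose [525.3  89.7 114.5] a 26.02 rp [-1.7999e+02  1.0000e-02] w 54.8 F [ 0.5  0.  -2.1]
shift [  17.6 -226.6   -0.5] roll -66.18 j6 -17.6
```

```bash
python3 -m pendant '[{"xyz":[0.003,-0.035,0],"roll":-10,"jaw":0.7},{"xyz":[0.006,-0.07,0],"roll":-20,"jaw":0.7},{"xyz":[0.009,-0.11,0],"roll":-30,"jaw":0.7},{"xyz":[0.012,-0.15,0],"roll":-40,"jaw":0.7},{"xyz":[0.015,-0.185,0],"roll":-50,"jaw":0.7},{"xyz":[0.017,-0.215,0],"roll":-60,"jaw":0.7},{"xyz":[0.0176,-0.2266,0.01],"roll":-66.2,"jaw":0.7},{"xyz":[0.0176,-0.2266,0.03],"roll":-66.2,"jaw":0.7}]' >/dev/null
python3 -m pendant '[{"xyz":[0,0,0.015],"roll":0,"jaw":0.7},{"xyz":[0,0,0.03],"roll":0,"jaw":0.7},{"xyz":[0,0,0.04],"roll":0,"jaw":0.7},{"xyz":[0,0,0.04],"roll":0,"jaw":0.7},{"xyz":[0,0,0.04],"roll":0,"jaw":0.7},{"xyz":[0,0,0.04],"roll":0,"jaw":0.7},{"xyz":[0,0,0.04],"roll":0,"jaw":0.7},{"xyz":[0,0,0.04],"roll":0,"jaw":0.7}]'
python3 go.py 441.7 301 15 92.2
```

```text
time_s: 27.25
ee_pos: [443.8, 300.6, 44.1]
ee_rot: [180.0, -0.0, 92.0]
force: [-0.6, -0.1, -1.7]
gripper_width: 54.8
t 27.25 pose [443.8 300.6  44.1] a 91.95 rp [ 1.7998e+02 -1.0000e-02] w 54.8 F [-0.6 -0.1 -1.7]
shift [ 0.5 -2.  29.1] roll -0.25 j6 -59.1
```

```bash
python3 -m pendant '[{"xyz":[0.0005,-0.001,0.012],"roll":0,"jaw":0.7},{"xyz":[0.0005,-0.002,0.022],"roll":0,"jaw":0.7},{"xyz":[0.0005,-0.002,0.027],"roll":0,"jaw":0.7},{"xyz":[0.0005,-0.002,0.0293],"roll":0,"jaw":0.7},{"xyz":[0.0005,-0.002,0.0293],"roll":0,"jaw":0.7},{"xyz":[0.0005,-0.002,0.0293],"roll":0,"jaw":0.37},{"xyz":[0.0005,-0.002,0.0293],"roll":0,"jaw":0.3},{"xyz":[0.0005,-0.002,0.0293],"roll":0,"jaw":0.3}]' 
python3 -m pendant '[{"xyz":[0,0,0],"roll":0,"jaw":0.3},{"xyz":[0,0,-0.015],"roll":0,"jaw":0.3},{"xyz":[0,0,-0.035],"roll":0,"jaw":0.3},{"xyz":[0,0,-0.06],"roll":0,"jaw":0.3},{"xyz":[0,0,-0.09],"roll":0,"jaw":0.3},{"xyz":[0,0,-0.125],"roll":4,"jaw":0.3},{"xyz":[-0.02,0.02,-0.14],"roll":13,"jaw":0.3},{"xyz":[-0.05,0.04,-0.14],"roll":22,"jaw":0.3}]'
python3 go.py 430 0 155 5
```

```text
time_s: 28.25
ee_pos: [441.9, 301.1, 14.9]
ee_rot: [180.0, -0.0, 92.0]
force: [0.3, 0.1, -0.2]
gripper_width: 63.6
time_s: 29.25
ee_pos: [484.8, 252.9, 157.6]
ee_rot: [179.8, -0.2, 69.8]
force: [-0.2, 0.5, 0.5]
gripper_width: 63.9
t 29.25 pose [484.8 252.9 157.6] a 69.76 rp [179.79  -0.23] w 63.9 F [-0.2  0.5  0.5]
shift [-256.2   36.1    2.6] roll 64.76 j6 -43.4
```

```bash
python3 -m pendant '[{"xyz":[-0.05,0.007,-0.01],"roll":9,"jaw":0.3},{"xyz":[-0.1,0.015,-0.01],"roll":19,"jaw":0.3},{"xyz":[-0.15,0.022,-0.01],"roll":29,"jaw":0.3},{"xyz":[-0.2,0.03,-0.01],"roll":39,"jaw":0.3},{"xyz":[-0.255,0.037,-0.01],"roll":49,"jaw":0.3},{"xyz":[-0.305,0.045,-0.01],"roll":59,"jaw":0.3},{"xyz":[-0.355,0.052,-0.01],"roll":69,"jaw":0.3},{"xyz":[-0.405,0.06,-0.01],"roll":77.8,"jaw":0.25}]' >/dev/null
python3 go.py 374.4 -288.9 63.2 -8
python3 - <<'E'
from h import *
I,d=grab('top','t3.png'); S,ds=grab('side','s3.png')
def rects(P,lo,hi,box):
    z=P[...,2]; u0,v0,u1,v1=box; k=np.zeros(z.shape,np.uint8); k[v0:v1,u0:u1]=((z>lo)&(z<hi))[v0:v1,u0:u1]
    n,l,s,c=cv2.connectedComponentsWithStats(k)
    for i in range(1,n):
        if s[i,4]>20:
            q=P[l==i]; r=cv2.minAreaRect(q[:,:2].astype(np.float32)); print(s[i].tolist(),np.round(r[0],1),np.round(r[1],1),round(r[2],1),np.median(q[:,2]).round(1))
P=cloud('top',d); rects(P,34,60,(120,190,225,330)); rects(P,10,30,(110,190,225,330))
rects(cloud('side',ds),36,60,(150,260,320,400))
cv2.imwrite('pics/t3c.png',I[150:350,100:500])
E
```

```text
t 30.25 pose [ 400.5 -150.3  165.9] a -8.14 rp [ 1.7997e+02 -1.2000e-01] w 68.0 F [-0.2  0.3 -0.5]
shift [ -6.2 140.9 102.7] roll -0.14 j6 -14.0
[149, 226, 35, 62, 1684] [440.8 300.5] [121.5  57.2] 1.9 44.6
[125, 203, 86, 112, 1014] [441.8 302.2] [219.9 153.4] 2.2 18.1
[177, 229, 10, 60, 152] [441.3 273.8] [119.4   4. ] 3.1 20.3
[196, 297, 71, 76, 2642] [440.5 300.3] [120.3  55.7] 1.7 44.4
```

View pics/t3c.png

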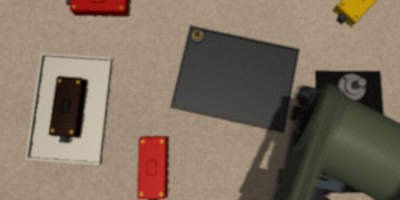

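The view shows the switch box centred in the repair tray at crop (68,106). Both cameras put it within 2 mm and 0.5° of the tray centre. Now I'll fetch the housing.

```bash
python3 -m pendant '[{"xyz":[-0.002,0.035,0],"roll":0,"jaw":0.25},{"xyz":[-0.004,0.08,0],"roll":0,"jaw":0.25},{"xyz":[-0.005,0.12,0],"roll":0,"jaw":0.25},{"xyz":[-0.006,0.141,0.01],"roll":-0.1,"jaw":0.25},{"xyz":[-0.006,0.141,0.03],"roll":-0.1,"jaw":0.25},{"xyz":[-0.006,0.141,0.045],"roll":-0.1,"jaw":0.25},{"xyz":[-0.006,0.141,0.05],"roll":-0.1,"jaw":0.25},{"xyz":[-0.006,0.141,0.05],"roll":-0.1,"jaw":0.25}]' >/dev/null
python3 go.py 374.4 -288.9 62 -8
```

```text
t 31.35 pose [ 376.  -287.2  115.1] a -7.69 rp [ 1.7999e+02 -2.0000e-02] w 68.2 F [-0.1 -0.   0.4]
shift [-1.4  1.9 53.1] roll 0.31 j6 -31.1
```

```bash
python3 -m pendant '[{"xyz":[-0.0014,0.0019,0.01],"roll":0.3,"jaw":0.25},{"xyz":[-0.0014,0.0019,0.03],"roll":0.3,"jaw":0.25},{"xyz":[-0.0014,0.0019,0.045],"roll":0.3,"jaw":0.25},{"xyz":[-0.0014,0.0019,0.053],"roll":0.3,"jaw":0.25},{"xyz":[-0.0014,0.0019,0.053],"roll":0.3,"jaw":0.25},{"xyz":[-0.0014,0.0019,0.053],"roll":0.3,"jaw":0.35},{"xyz":[-0.0014,0.0019,0.053],"roll":0.3,"jaw":0.45},{"xyz":[-0.0014,0.0019,0.053],"roll":0.3,"jaw":0.5}]' 25 
python3 -m pendant '[{"xyz":[0,0,0],"roll":0,"jaw":0.8},{"xyz":[0,0,0],"roll":0,"jaw":0.8},{"xyz":[0,0,0],"roll":0,"jaw":0.8},{"xyz":[0,0,-0.005],"roll":0,"jaw":0.8},{"xyz":[0,0,-0.02],"roll":0,"jaw":0.8},{"xyz":[0,0,-0.045],"roll":0,"jaw":0.8},{"xyz":[0,0,-0.075],"roll":0,"jaw":0.8},{"xyz":[0,0,-0.1],"roll":0,"jaw":0.8}]'
python3 go.py 518.3 31.3 160 -8
```

```text
time_s: 32.35
ee_pos: [374.2, -289.4, 62.0]
ee_rot: [180.0, -0.0, -8.0]
force: [-0.4, 0.3, 0.2]
gripper_width: 46.2
time_s: 33.35
ee_pos: [373.5, -288.9, 162.4]
ee_rot: [-180.0, 0.1, -8.0]
force: [0.7, -0.3, -2.2]
gripper_width: 44.2
t 33.35 pose [ 373.5 -288.9  162.4] a -8.04 rp [-1.7998e+02  6.0000e-02] w 44.2 F [ 0.7 -0.3 -2.2]
shift [  98.6 -337.3    2.4] roll -0.04 j6 -31.1
```

```bash
python3 -m pendant '[{"xyz":[0.006,-0.02,0],"roll":0,"jaw":0.8},{"xyz":[0.018,-0.06,0],"roll":0,"jaw":0.8},{"xyz":[0.032,-0.11,0],"roll":0,"jaw":0.8},{"xyz":[0.047,-0.16,0],"roll":0,"jaw":0.8},{"xyz":[0.062,-0.21,0],"roll":0,"jaw":0.8},{"xyz":[0.077,-0.26,0],"roll":0,"jaw":0.8},{"xyz":[0.09,-0.31,0],"roll":0,"jaw":0.8},{"xyz":[0.0985,-0.337,0.01],"roll":0,"jaw":0.8}]' > /dev/null
python3 -m pendant '[{"xyz":[0,0,0.01],"roll":0,"jaw":0.8},{"xyz":[0,0,0.035],"roll":0,"jaw":0.8},{"xyz":[0,0,0.06],"roll":0,"jaw":0.8},{"xyz":[0,0,0.07],"roll":0,"jaw":0.8},{"xyz":[0,0,0.075],"roll":0,"jaw":0.8},{"xyz":[0,0,0.075],"roll":0,"jaw":0.8},{"xyz":[0,0,0.075],"roll":0,"jaw":0.8},{"xyz":[0,0,0.075],"roll":0,"jaw":0.8}]'
python3 go.py 518.3 31.3 62.6 -8
```

```text
time_s: 35.35
ee_pos: [519.1, 30.7, 77.3]
ee_rot: [-180.0, -0.1, -8.0]
force: [-0.3, -0.7, -1.0]
gripper_width: 44.0
t 35.35 pose [519.1  30.7  77.3] a -8.04 rp [-1.7999e+02 -7.0000e-02] w 44.0 F [-0.3 -0.7 -1. ]
shift [-0.9 -0.5 14.7] roll -0.04 j6 10.2
```

```bash
python3 -m pendant '[{"xyz":[-0.0009,-0.0005,0.006],"roll":0,"jaw":0.8},{"xyz":[-0.0009,-0.0005,0.011],"roll":0,"jaw":0.8},{"xyz":[-0.0009,-0.0005,0.0145],"roll":0,"jaw":0.8},{"xyz":[-0.0009,-0.0005,0.0145],"roll":0,"jaw":0.8},{"xyz":[-0.0009,-0.0005,0.0145],"roll":0,"jaw":0.45},{"xyz":[-0.0009,-0.0005,0.0145],"roll":0,"jaw":0.35},{"xyz":[-0.0009,-0.0005,0.0145],"roll":0,"jaw":0.25},{"xyz":[-0.0009,-0.0005,0.0145],"roll":0,"jaw":0.25}]' 
python3 -m pendant '[{"xyz":[0,0,-0.01],"roll":0,"jaw":0.25},{"xyz":[0,0,-0.03],"roll":0,"jaw":0.25},{"xyz":[0,0,-0.055],"roll":0,"jaw":0.25},{"xyz":[0,0.005,-0.08],"roll":0,"jaw":0.3},{"xyz":[0,0.04,-0.08],"roll":0,"jaw":0.6},{"xyz":[-0.003,0.09,-0.08],"roll":0,"jaw":0.6},{"xyz":[-0.005,0.14,-0.08],"roll":0,"jaw":0.6},{"xyz":[-0.007,0.19,-0.08],"roll":0,"jaw":0.6}]'
python3 go.py 460.3 -280.8 54 -8
```

```text
time_s: 36.35
ee_pos: [518.0, 31.3, 62.3]
ee_rot: [180.0, -0.0, -8.0]
force: [-0.6, 0.3, 0.5]
gripper_width: 68.2
time_s: 37.35
ee_pos: [484.2, -157.4, 143.1]
ee_rot: [180.0, -0.1, -8.0]
force: [0.9, 0.4, -0.6]
gripper_width: 36.4
t 37.35 pose [ 484.2 -157.4  143.1] a -8.03 rp [ 1.7998e+02 -9.0000e-02] w 36.4 F [ 0.9  0.4 -0.6]
shift [ -6.5 125.5  89.1] roll -0.03 j6 -11.3
```

```bash
python3 -m pendant '[{"xyz":[-0.002,0.04,0],"roll":0,"jaw":0.6},{"xyz":[-0.004,0.085,0],"roll":0,"jaw":0.6},{"xyz":[-0.006,0.12,0],"roll":0,"jaw":0.6},{"xyz":[-0.0065,0.1255,0],"roll":0,"jaw":0.6},{"xyz":[-0.0065,0.1255,0.02],"roll":0,"jaw":0.6},{"xyz":[-0.0065,0.1255,0.05],"roll":0,"jaw":0.6},{"xyz":[-0.0065,0.1255,0.075],"roll":0,"jaw":0.6},{"xyz":[-0.0065,0.1255,0.089],"roll":0,"jaw":0.6}]' 
python3 -m pendant '[{"xyz":[0,0,0],"roll":0,"jaw":0.6},{"xyz":[0,0,0],"roll":0,"jaw":0.75},{"xyz":[0,0,0],"roll":0,"jaw":0.85},{"xyz":[0,0,0],"roll":0,"jaw":1},{"xyz":[0,0,0],"roll":0,"jaw":1},{"xyz":[0,0,0],"roll":0,"jaw":1},{"xyz":[0,0,0],"roll":0,"jaw":1},{"xyz":[0,0,0],"roll":0,"jaw":1}]' 25
python3 go.py 509.9 -30.2 54 -8
```

```text
time_s: 38.35
ee_pos: [460.2, -278.1, 52.4]
ee_rot: [-180.0, 0.1, -8.0]
force: [-0.1, -0.0, 0.5]
gripper_width: 36.9
time_s: 39.35
ee_pos: [460.8, -279.5, 53.8]
ee_rot: [180.0, -0.1, -8.0]
force: [-0.9, 0.1, 6.4]
gripper_width: 9.2
t 39.35 pose [ 460.8 -279.5   53.8] a -8.05 rp [ 1.7997e+02 -7.0000e-02] w 9.2 F [-0.9  0.1  6.4]
shift [ 1.370e+01 -2.537e+02 -2.000e-01] roll -0.05 j6 -24.4
```

```bash
python3 -m pendant '[{"xyz":[0,0,-0.005],"roll":0,"jaw":1},{"xyz":[0,0,-0.02],"roll":0,"jaw":1},{"xyz":[0,0,-0.045],"roll":0,"jaw":1},{"xyz":[0,-0.005,-0.07],"roll":0,"jaw":1},{"xyz":[0.002,-0.03,-0.085],"roll":0,"jaw":1},{"xyz":[0.004,-0.065,-0.085],"roll":0,"jaw":1},{"xyz":[0.006,-0.105,-0.085],"roll":0,"jaw":1},{"xyz":[0.008,-0.145,-0.085],"roll":0,"jaw":1}]' >/dev/null
python3 -m pendant '[{"xyz":[0.003,-0.04,0],"roll":0,"jaw":1},{"xyz":[0.005,-0.08,0],"roll":0,"jaw":1},{"xyz":[0.006,-0.1,0.01],"roll":0,"jaw":1},{"xyz":[0.006,-0.109,0.03],"roll":0,"jaw":1},{"xyz":[0.006,-0.1095,0.05],"roll":0,"jaw":1},{"xyz":[0.006,-0.1095,0.07],"roll":0,"jaw":1},{"xyz":[0.006,-0.1095,0.075],"roll":0,"jaw":1},{"xyz":[0.006,-0.1095,0.075],"roll":0,"jaw":1}]'
python3 go.py 509.9 -29.2 54.3 -8
```

```text
time_s: 41.35
ee_pos: [510.1, -29.3, 63.6]
ee_rot: [180.0, -0.0, -8.1]
force: [0.2, 0.0, -0.8]
gripper_width: 9.7
t 41.35 pose [510.1 -29.3  63.6] a -8.05 rp [ 1.8e+02 -2.0e-02] w 9.7 F [ 0.2  0.  -0.8]
shift [-0.2 -0.1  9.3] roll -0.05 j6 3.5
```

```bash
python3 -m pendant '[{"xyz":[0,0,0.005],"roll":0,"jaw":1},{"xyz":[0,0,0.0075],"roll":0,"jaw":1},{"xyz":[0,0,0.0092],"roll":0,"jaw":1},{"xyz":[0,0,0.0092],"roll":0,"jaw":1},{"xyz":[0,0,0.0092],"roll":0,"jaw":0.8},{"xyz":[0,0,0.0092],"roll":0,"jaw":0.7},{"xyz":[0,0,0.0092],"roll":0,"jaw":0.6},{"xyz":[0,0,0.0092],"roll":0,"jaw":0.6}]' 
python3 -m pendant '[{"xyz":[0,0,-0.01],"roll":0,"jaw":0.6},{"xyz":[0,0,-0.03],"roll":0,"jaw":0.6},{"xyz":[0,0,-0.055],"roll":0,"jaw":0.6},{"xyz":[0,0.01,-0.075],"roll":0,"jaw":0.6},{"xyz":[0.01,0.05,-0.08],"roll":0,"jaw":0.6},{"xyz":[0.025,0.09,-0.08],"roll":0,"jaw":0.6},{"xyz":[0.04,0.135,-0.08],"roll":0,"jaw":0.6},{"xyz":[0.055,0.18,-0.08],"roll":0,"jaw":0.6}]'
python3 go.py 544.5 -272 54.3 -8
```

```text
time_s: 42.35
ee_pos: [509.9, -29.2, 54.0]
ee_rot: [180.0, -0.0, -8.0]
force: [-0.8, -0.5, -1.0]
gripper_width: 36.3
time_s: 43.35
ee_pos: [539.5, -216.6, 134.9]
ee_rot: [180.0, -0.1, -8.0]
force: [0.9, 0.9, 0.8]
gripper_width: 36.5
t 43.35 pose [ 539.5 -216.6  134.9] a -8.04 rp [ 1.7999e+02 -7.0000e-02] w 36.5 F [0.9 0.9 0.8]
shift [12.7 54.1 80.6] roll -0.04 j6 -15.0
```

```bash
python3 -m pendant '[{"xyz":[0.005,0.02,0],"roll":0,"jaw":0.6},{"xyz":[0.01,0.045,0],"roll":0,"jaw":0.6},{"xyz":[0.0127,0.054,0],"roll":0,"jaw":0.6},{"xyz":[0.0127,0.0545,0.015],"roll":0,"jaw":0.6},{"xyz":[0.0127,0.0545,0.04],"roll":0,"jaw":0.6},{"xyz":[0.0127,0.0545,0.065],"roll":0,"jaw":0.6},{"xyz":[0.0127,0.0545,0.08],"roll":0,"jaw":0.6},{"xyz":[0.0127,0.0545,0.0805],"roll":0,"jaw":0.6}]' 
python3 -m pendant '[{"xyz":[0,0,0],"roll":0,"jaw":0.6},{"xyz":[0,0,0],"roll":0,"jaw":0.75},{"xyz":[0,0,0],"roll":0,"jaw":0.85},{"xyz":[0,0,0],"roll":0,"jaw":1},{"xyz":[0,0,0],"roll":0,"jaw":1},{"xyz":[0,0,0],"roll":0,"jaw":1},{"xyz":[0,0,0],"roll":0,"jaw":1},{"xyz":[0,0,0],"roll":0,"jaw":1}]' 25
python3 go.py 504.6 -90.1 54.3 -8
```

```text
time_s: 44.35
ee_pos: [543.3, -269.8, 52.1]
ee_rot: [-179.9, 0.2, -8.0]
force: [-0.1, 0.3, -0.0]
gripper_width: 36.6
time_s: 45.35
ee_pos: [544.5, -271.1, 54.0]
ee_rot: [180.0, -0.1, -8.0]
force: [0.0, -0.3, 5.6]
gripper_width: 15.6
t 45.35 pose [ 544.5 -271.1   54. ] a -8.04 rp [ 1.7997e+02 -7.0000e-02] w 15.6 F [ 0.  -0.3  5.6]
shift [ -64.9 -173.6   -0.3] roll -0.04 j6 -19.5
```

```bash
python3 -m pendant '[{"xyz":[0,0,-0.005],"roll":0,"jaw":1},{"xyz":[0,0,-0.02],"roll":0,"jaw":1},{"xyz":[0,0,-0.045],"roll":0,"jaw":1},{"xyz":[0,0,-0.07],"roll":0,"jaw":1},{"xyz":[-0.008,-0.02,-0.085],"roll":0,"jaw":1},{"xyz":[-0.02,-0.05,-0.085],"roll":0,"jaw":1},{"xyz":[-0.032,-0.085,-0.085],"roll":0,"jaw":1},{"xyz":[-0.045,-0.12,-0.085],"roll":0,"jaw":1}]' >/dev/null
python3 -m pendant '[{"xyz":[-0.012,-0.033,0],"roll":0,"jaw":1},{"xyz":[-0.018,-0.05,0.005],"roll":0,"jaw":1},{"xyz":[-0.02,-0.0545,0.02],"roll":0,"jaw":1},{"xyz":[-0.02,-0.0545,0.04],"roll":0,"jaw":1},{"xyz":[-0.02,-0.0545,0.06],"roll":0,"jaw":1},{"xyz":[-0.02,-0.0545,0.07],"roll":0,"jaw":1},{"xyz":[-0.02,-0.0545,0.075],"roll":0,"jaw":1},{"xyz":[-0.02,-0.0545,0.075],"roll":0,"jaw":1}]'
python3 go.py 504.6 -89.4 54.3 -8
```

```text
time_s: 47.35
ee_pos: [504.3, -89.1, 63.5]
ee_rot: [180.0, -0.0, -8.1]
force: [0.6, 0.3, -3.0]
gripper_width: 15.3
t 47.35 pose [504.3 -89.1  63.5] a -8.05 rp [ 1.7999e+02 -1.0000e-02] w 15.3 F [ 0.6  0.3 -3. ]
shift [0.4 0.3 9.2] roll -0.05 j6 -3.2
```

Now I'll release the coarse knob, retreat toward the start pose, and check everything.

```bash
python3 -m pendant '[{"xyz":[0,0,0.005],"roll":0,"jaw":1},{"xyz":[0,0,0.0075],"roll":0,"jaw":1},{"xyz":[0,0,0.009],"roll":0,"jaw":1},{"xyz":[0,0,0.009],"roll":0,"jaw":1},{"xyz":[0,0,0.009],"roll":0,"jaw":0.8},{"xyz":[0,0,0.009],"roll":0,"jaw":0.7},{"xyz":[0,0,0.009],"roll":0,"jaw":0.6},{"xyz":[0,0,0.009],"roll":0,"jaw":0.6}]' 
python3 -m pendant '[{"xyz":[0,0,-0.01],"roll":0,"jaw":0.6},{"xyz":[0,0,-0.03],"roll":0,"jaw":0.6},{"xyz":[0,0,-0.055],"roll":0,"jaw":0.6},{"xyz":[0,0,-0.08],"roll":0,"jaw":0.6},{"xyz":[-0.01,0.02,-0.11],"roll":0,"jaw":0.6},{"xyz":[-0.025,0.06,-0.13],"roll":0,"jaw":0.6},{"xyz":[-0.045,0.11,-0.14],"roll":0,"jaw":0.6},{"xyz":[-0.065,0.16,-0.14],"roll":0,"jaw":0.6}]' >/dev/null
python3 -m pendant '[{"xyz":[-0.02,0.045,0],"roll":0,"jaw":0.6},{"xyz":[-0.04,0.09,0],"roll":0,"jaw":0.6},{"xyz":[-0.06,0.135,0],"roll":0,"jaw":0.6},{"xyz":[-0.08,0.18,0],"roll":0,"jaw":0.6},{"xyz":[-0.09,0.2,0],"roll":0,"jaw":0.6},{"xyz":[-0.09,0.2,0],"roll":0,"jaw":0.6},{"xyz":[-0.09,0.2,0],"roll":0,"jaw":0.6},{"xyz":[-0.09,0.2,0],"roll":0,"jaw":0.6}]'
python3 - <<'E'
from h import *
I,d=grab('top','t4.png'); S,ds=grab('side','s4.png')
def rects(P,lo,hi,box):
    z=P[...,2]; u0,v0,u1,v1=box; k=np.zeros(z.shape,np.uint8); k[v0:v1,u0:u1]=((z>lo)&(z<hi))[v0:v1,u0:u1]
    n,l,s,c=cv2.connectedComponentsWithStats(k)
    for i in range(1,n):
        if s[i,4]>15:
            q=P[l==i]; r=cv2.minAreaRect(q[:,:2].astype(np.float32)); print(s[i].tolist(),np.round(r[0],1),np.round(r[1],1),round(r[2],1),np.median(q[:,2]).round(1))
P=cloud('top',d); rects(P,34,60,(120,190,225,330)); 
for b in((36,60),(88,120)): rects(P,*b,(270,165,405,290))
print('side');Q=cloud('side',ds);rects(Q,36,60,(150,260,320,400)); rects(Q,88,120,(260,150,410,260))
E
```

```text
time_s: 48.35
ee_pos: [504.3, -89.0, 54.6]
ee_rot: [180.0, -0.0, -8.0]
force: [-0.5, 0.4, -0.5]
gripper_width: 36.3
time_s: 50.35
ee_pos: [300.9, -422.9, 194.7]
ee_rot: [-180.0, -0.0, -8.0]
force: [0.7, 0.5, 0.9]
gripper_width: 36.5
[149, 226, 35, 62, 1680] [440.8 300.2] [121.9  56.7] 1.3 44.6
[293, 180, 9, 9, 64] [617.   55.8] [17.5 16.8] 48.4 42.8
[327, 234, 12, 13, 93] [508.5 -28.9] [24.6 22.3] 5.0 44.3
[354, 238, 17, 18, 157] [501.4 -89. ] [33.2 31.2] 61.5 44.0
[288, 240, 25, 9, 92] [492.2  35.9] [49.1  8.9] 85.1 49.8
[286, 215, 31, 28, 627] [516.6  33.7] [52.5 44.3] 82.9 99.1
[332, 234, 5, 6, 21] [508.3 -28.8] [8.1 8.8] 47.0 94.3
[361, 239, 9, 9, 57] [502.1 -89.5] [13.4 14.7] 49.9 94.0
side
[196, 297, 71, 76, 2645] [440.9 300.5] [121.   55.6] 1.7 44.4
[367, 171, 8, 7, 43] [501.6 -89.3] [14.2 14. ] 47.6 94.4
[346, 184, 5, 6, 23] [507.8 -30.9] [ 7.1 10.4] 12.7 93.4
[306, 187, 33, 27, 561] [516.1  33.2] [52.2 45.1] 80.5 99.2
```

View pics/t4.png

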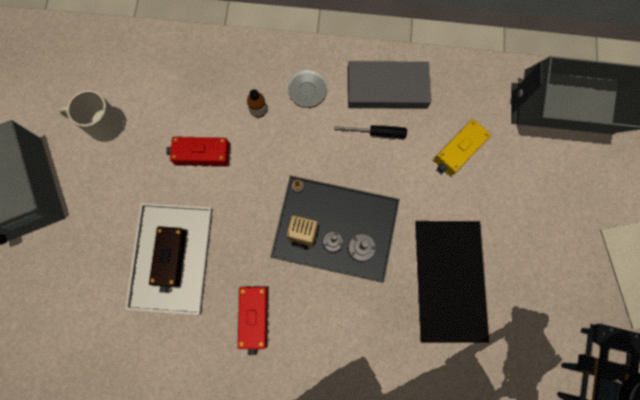

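The final view shows the housing (303,231), fine knob (333,241) and coarse knob (362,246) back in their places. The box is centred in the repair tray at (168,258), and the bystanders look unmoved. Everything is well inside tolerance, so I'm handing in.

```bash
python3 -c "
from workcell import env
print(env.job_done())"
```

```text
the job is handed in; nothing more can be done
None
```

The job is finished and handed in at about 50 s of the 136 s allowed; no verdict was reported. The housing and both knobs went onto the mat, the switch box into the repair tray, and then all three parts back to their original places.

Final checks in both camera views:
- **Switch box:** about 2 mm from the repair tray's centre, within about 1° of its long side, and lying flat.
- **Housing and knobs:** all upright, each within about 3 mm of its starting position. They sit slightly towards -x.
- **Bystanders:** the objective measured less than 1 mm from its start. I checked the oil bottle and screwdriver only by eye in the top picture, where they look unmoved.
- **Disagreement:** the two views differ by up to about 2 mm on the fine knob, well inside the 15 mm limit. No check failed.

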